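# Flip open the masala dabba in the marble niche

## Robot

A 6-joint arm with a two-finger parallel gripper is mounted at the origin on the work surface. World frame = base frame: x ahead of the robot, y to its left, z up, the work surface at z = 0. Lengths are in m, angles in degrees, forces in N, time in s.
With the tool pointing down it reaches from about 0.4 to 0.825 m from the base axis. Payload 7 kg.
Tool frame: the origin (TCP) lies where the fingers leave the gripper's body, on its centre line; the fingertips stand 66 mm ahead of it and the grasp point (between the pads) lies 47 mm ahead of it; z points along the fingers, y is the direction in which the jaws open and shut (so a half turn about z gives the same grasp; the last joint's range is limited). The gripper opens to 88 mm and grips with 3 to 60 N. Pads are 19 mm wide; open, the fingers measure 130 mm over their backs; the gripper's body (78 mm by 193 mm) begins 47 mm behind the grasp point.
Start: joints at [91.45, 20.546, 0.682, 0, -70.136, -16.507], TCP at [0.175, 0.652, 0.292] pointing down, gripper open.
Joint ranges: [-176.03, 176.03], [-82.01, 121.73], [-58.28, 71.71], [-173.87, 95.51], [-174.79, -0.11], [-173.66, 173.66]. Speed limits (degrees/s): [136.94, 136.94, 172.46, 180, 180, 180].

## Interface

Orientations are given as [roll, pitch, yaw] about the fixed x, y, z axes, in that order (R = Rz(yaw) Ry(pitch) Rx(roll)).
In Python, from plant import get_obs, snapshot, close_job gives the robot as it stands.
- The arm moves only by the tool play_rows, never from a script. Its argument "series" is a list of rows, each a list of 5 numbers: the opening in per cent of the stroke, from 0 (shut) to 100 (fully open), then the shift along the tool's x, y, z in m, then the turn about the tool's z in degrees. In form: [[jaw, dx, dy, dz, spin], ...]. A call has 1 to 10 rows; each row is the pose to reach, as a shift and turn from the pose commanded when the call began, along the tool's axes at that moment; what a row does not reach only later rows make up. A row lasts 1/10 s, in which the tool goes at most 50 mm and 8.59 degrees, less where a joint would pass 70% of its speed; a pose out of reach is approached as far as the arm can. A call with a gripper value outside its range is refused whole. The fingers move at their own pace and stop on an object; the grip force is fixed at half the most. Time passes only in rows, so rows that repeat a pose let the fingers close. It gives the time, the measured TCP pose, the force and the opening at its end, in the units of the state.
- get_obs(): the state, without advancing time (a new reading comes with each control period).
- snapshot(name): name is "side" or "top"; returns a dict with "frame" (480x640x3 uint8, red, green, blue), "z_map" (480x640 float32, m along the optical axis (not along the pixel's ray), 0 where there is no reading), "mtx" (3x3 intrinsics, pixels), "camera_from_world" (4x4, takes a point from world to camera coordinates). Camera axes: x right, y up, looking along -z (the intrinsics and any distortion apply to the point x, -y, -z); pixel columns grow to the right and rows downward; lengths in m; the calibration is good to about 2 mm. A picture is of the moment at which its call begins.
- close_job(): hands the job in, once; it reports no verdict.
The state is a dict: "clock": time; "joint_pos": joint angles; "qvel": joint speeds; "tau": joint torques, N m; "tool_pos": TCP position; "orientation": TCP orientation; "force": force on the tool from outside, world axes, zero at the start; "moment": the same for the moment, N m; "opening": finger opening in m.
Only numpy, scipy, OpenCV 4.12 (cv2) and the standard library are available. Lean on these libraries where they do the work, as an engineer would, in place of code of your own. Each camera call takes 0.05 s, during which the arm holds its last target.

## Task

Without picking anything up, first push the brass bell cup along the marble until it stands on the round cork mat, out of the way of the spice box. Then push the spice box's lid up from under its black lip and flip it over past upright so that it stays open by its own weight, and come away. Leave the jars and the saucer where they stand.

Things in the scene. Friction and masses are not known exactly. Their poses are not given: they have to be found in the camera images.
- dabba: round steel spice box (masala dabba), 150 mm across, 48 mm high without lid, wall 3 mm, open on top under its lid; it does not move. Origin at the centre of its underside on the marble; its x axis points from the black lip towards the hinge, away from the robot within about 20 degrees, y to the left, z up
- lid (a joint): angle of the lid in rad: 0 shut, about 1.57 upright, 1.95 the stop, leaning back open. The hinge is free, without a spring: before upright the lid falls shut, beyond it falls open. The lid weighs about 0.16 kg (give or take 35 percent) and is a steel disc of 154 mm, 5 mm thick, with a black lip on its front, and turns about the level hinge axis at point lid_hinge
- lid_tip (a point): middle of the front edge of the lid's black lip, half-way through its 5 mm thickness (its underside is 2.5 mm below); it moves with the lid. The lip is 64 mm wide (along the dabba's y) and, when the lid is shut, reaches 25 mm out beyond the box's wall, its underside 49 mm above the marble, nothing under it. The edge lies 180 mm from the hinge axis
- lid_hinge (a point): middle of the lid's hinge axis, at the box's far side: 80 mm from the dabba's centre along its x, 49 mm above the marble; the axis runs along the dabba's y; the lid's underside passes through it
- bell_mid (a point): brass-coloured bell cup standing mouth down, loose, about 0.11 kg: 68 mm across for its lowest 10 mm, 60 mm across at height 20 mm, 54 mm at 45 mm, 60 mm tall, closed top. The point is on its axis, half-way up (30 mm above its foot). It starts in front of the lip, about 50 mm before its edge, and is to be pushed along the marble, staying upright
- mat: round cork mat with a green rim, 110 mm across, as good as flush with the marble (1 mm, nothing catches on it), to one side of the bell cup and in front of the spice box, on its left or right. Origin at its centre; it does not move
- jar_low_mid (a point): lower of two stacked glass jars with yellow screw lids, loose, 68 mm across, 74 mm tall; the point is at its centre. The stack (148 mm tall) stands on the other side from the mat; not to be moved
- jar_top_mid (a point): upper of the two stacked jars, same size; the point is at its centre; only rests on the lower one
- saucer_mid (a point): white melamine saucer, loose, 120 mm across, 16 mm high, beside the far part of the spice box; the point is at its centre, 8 mm above the marble; not to be moved

How it is judged (in metres and radians):
On the way, in this order (a step that is already met when the one before it is completed fails the run):
1. the bell cup stands upright on the cork mat, the lid still shut (horizontal distance between bell_mid and mat below 0.032 m and angle between bell_mid's own z axis and vertical below 0.2 rad and value of joint lid below 0.1 rad and linear speed of bell below 0.02 m/s), for 0.2 s.
2. the lid is past upright (value of joint lid above 1.65 rad), for 0.1 s.
At the end, for the whole second after the job is handed in: the lid rests open, leaning back past upright (above 1.8 rad) and at rest; the bell cup stands upright on the marble within 32 mm of the mat's centre; jars and saucer are within 20 mm of their starting places (value of joint lid above 1.8 rad and velocity of joint lid between -0.1 and 0.1 rad/s and horizontal distance between bell_mid and mat below 0.032 m and angle between bell_mid's own z axis and vertical below 0.2 rad and height (world z) of bell_mid below 0.035 m and linear speed of bell below 0.02 m/s and distance of each of jar_low_mid, jar_top_mid, saucer_mid from where it was at the start of the episode below 0.02 m); the robot touches nothing.
It fails at once if the bell cup is lifted off the marble (more than 12 mm) (height (world z) of bell_mid above 0.042 m).
It fails at once if the bell cup is knocked over (angle between bell_mid's own z axis and vertical above 0.5 rad).
It fails at once if the lid is opened before the bell cup is out of the way on its mat (value of joint lid above 0.2 rad and not (horizontal distance between bell_mid and mat below 0.032 m)).
It fails at once if a jar or the saucer is moved by more than 20 mm (not (distance of jar_low_mid from where it was at the start of the episode below 0.02 m) or not (distance of jar_top_mid from where it was at the start of the episode below 0.02 m) or not (distance of saucer_mid from where it was at the start of the episode below 0.02 m)).
It also fails if it takes over 58 s, if anything falls off the work surface, if the arm or the gripper's body presses on something with over 40 N, if the wrist force passes 120 N, or if a joint passes its speed limit or range.

## Working session

There is one attempt and no reset: what is moved stays moved. The work goes in short steps, Python scripts to look and compute and a tool call to move; the robot and the scene stay as the last step left them, time stands still between calls to the robot, and variables do not carry over. Pictures are saved under pics/ and viewed, and the job is handed in when it is done.

Besides the shell and the picture viewer there is one more tool, called after "Request:" by a JSON object that holds its "method" and its "body", one argument or row to a line. play_rows: Moves the arm, as the interface text tells. Its arguments: {"type":"object","properties":{"series":{"type":"array"}},"required":["series"]}

```bash
ls; mkdir -p pics; python3 - <<'E'
from plant import get_obs, snapshot
import cv2,numpy as np
o=get_obs();print(o)
for n in("top","side"):
    s=snapshot(n);cv2.imwrite(f"pics/{n}0.png",s["frame"][:,:,::-1]);np.savez(f"{n}0.npz",**s)
    print(n,s["mtx"],s["camera_from_world"])
E
```

```text
pics
{'clock': 0.0, 'joint_pos': array([ 9.14475399e+01,  2.05912738e+01,  6.35778320e-01, -2.07234574e-02,
       -7.01368068e+01, -1.65068610e+01]), 'qvel': array([-0.1025006 , -0.05480276, -0.06395831, -0.01755761,  0.02889828,
       -0.10270164]), 'tau': array([-1.32245674e-03, -5.82712162e+01,  2.93047374e+01,  6.99739158e+00,
        7.02534409e-03, -1.61906514e-04]), 'tool_pos': array([0.1752928 , 0.65145577, 0.29123776]), 'orientation': array([ 1.79905966e+02, -7.54982199e-03, -1.50663719e+01]), 'force': array([-0.1462678 ,  0.2352719 , -0.53058094]), 'moment': array([-0.01595869, -0.08501906, -0.04022648]), 'opening': 0.08767699440455888}
top [[581.29123263   0.         310.70081724]
 [  0.         581.29123263 239.01975434]
 [  0.           0.           1.        ]] [[-0.01124162 -0.99951663  0.02898503  0.01157986]
 [ 0.98926528 -0.00689339  0.14596813 -0.5922931 ]
 [-0.14569777  0.0303148   0.98886459 -1.1024744 ]
 [ 0.          0.          0.          1.        ]]
side [[474.92687767   0.         316.45851551]
 [  0.         474.92687767 239.49657409]
 [  0.           0.           1.        ]] [[ 0.74534876 -0.6665041   0.01508347 -0.4350443 ]
 [ 0.44387506  0.51301059  0.73470747 -0.33411868]
 [-0.49742352 -0.54091812  0.67821635 -0.6169104 ]
 [ 0.          0.          0.          1.        ]]
```

View pics/top0.png

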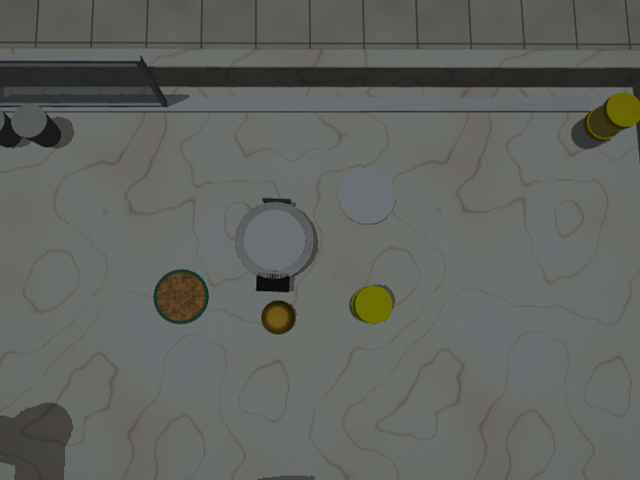

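View pics/side0.png

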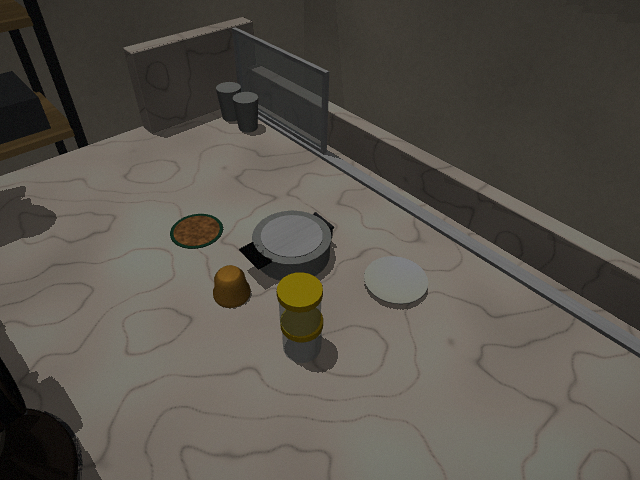

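Top view: mat at (181,297), bell at (278,317), lip at (275,283), box at (276,240), jars at (373,304) and saucer at (367,195). The mat is on the left and the jars are on the right.

```bash
cat > h.py <<'E'
import numpy as np,cv2
def ray(s,u,v,z):
    K=s["mtx"];T=s["camera_from_world"];R=T[:3,:3];t=T[:3,3]
    d=np.linalg.inv(K)@np.array([u,v,1.]);d=np.array([d[0],-d[1],-d[2]])
    c=-R.T@t;w=R.T@d;k=(z-c[2])/w[2];return c+k*w
def cloud(s):
    K=s["mtx"];T=s["camera_from_world"];z=s["z_map"];v,u=np.indices(z.shape)
    x=(u-K[0,2])/K[0,0]*z;y=(v-K[1,2])/K[1,1]*z
    P=np.stack([x,-y,-z],-1);return (P-T[:3,3])@T[:3,:3]
def hsv(s): return cv2.cvtColor(s["frame"],cv2.COLOR_RGB2HSV)
E
python3 - <<'E'
from h import *
for n in("top","side"):
    s=dict(np.load(n+"0.npz"));P=cloud(s);H=hsv(s);h,S,V=[H[...,i].astype(int) for i in range(3)]
    v,u=np.indices(h.shape)
    print(n,"floor z",np.median(P[330:400,100:500,2]))
    def comp(m,name,z,win):
        m=m&(u>win[0])&(u<win[1])&(v>win[2])&(v<win[3])
        nn,l,st,c=cv2.connectedComponentsWithStats(m.astype(np.uint8))
        i=1+np.argmax(st[1:,4]);m=l==i
        p=P[m]; print(name,c[i],st[i],"ray",ray(s,*c[i],z).round(4),"cloud med",np.median(p,0).round(4),"z95",np.percentile(p[:,2],98).round(4))
        ct=max(cv2.findContours(m.astype(np.uint8),0,1)[0],key=len);
        e=cv2.fitEllipse(ct);print("   ell",np.round(e[0],1),np.round(e[1],1),"ray",ray(s,*e[0],z).round(4));return m
    W=(100,420,150,370)
    comp((h>35)&(h<95)&(S>60),"matgreen",0.001,W)
    comp((h>20)&(h<34)&(S>200),"jar",0.148,(260,420,250,350))
    comp((V<45),"lip",.054,(230,310,230,300))
    b=(h<25)&(S>150)&((u>210) if n=="side" else (u>240))
    m=comp(b,"bell",.0,W)
    p=P[m];q=p[p[:,2]>.057];print("belltop",len(q),np.median(q,0), (q.min(0)+q.max(0))/2)
    # dabba/lid top
    m=(abs(P[...,2]-.054)<.004)&(u>200)&(u<340)&(v>150)&(v<300);q=P[m]
    print("lid",len(q),q.mean(0),q.min(0),q.max(0))
    m=(abs(P[...,2]-.016)<.006)&(u>320)&(u<440)&(v>150)&(v<310)&(S<40);q=P[m];print("saucer",q.mean(0),q.min(0),q.max(0))
E
```

```text
top floor z -0.0003013340964152018
matgreen [180.96692607 296.32490272] [154 270  55  54 514] ray [0.4844 0.2661 0.001 ] cloud med [0.4845 0.2649 0.0008] z95 0.0049
   ell [180.6 296.3] [53.  54.3] ray [0.4845 0.2668 0.001 ]
jar [372.36995708 303.98454936] [ 351  286   42   37 1165] ray [ 0.4603 -0.0982  0.148 ] cloud med [ 0.4603 -0.0981  0.1479] z95 0.152
   ell [372.1 304. ] [36.1 39.8] ray [ 0.4603 -0.0978  0.148 ]
lip [272.71840355 283.84922395] [256 274  34  18 451] ray [0.504  0.0807 0.054 ] cloud med [0.5038 0.0804 0.0536] z95 0.0584
   ell [272.8 283.6] [15.6 40.8] ray [0.5045 0.0806 0.054 ]
bell [277.92089728 316.96812279] [262 301  33  33 847] ray [0.4414 0.0723 0.    ] cloud med [0.4406 0.0708 0.0523] z95 0.0607
   ell [277.9 317. ] [31.8 32.1] ray [0.4413 0.0723 0.    ]
belltop 175 [0.44056475 0.07257869 0.05840598] [0.43968137 0.07344775 0.0601775 ]
lid 4884 [0.58220308 0.07813943 0.05426738] [0.48803648 0.00189427 0.05001803] [0.67176961 0.15412741 0.05799803]
saucer [ 0.68561024 -0.10939013  0.01328859] [ 0.45534727 -0.16911303  0.01000282] [ 0.74427133 -0.05123954  0
[... 427 characters left out ...]
0.148 ]
lip [271.76390346 263.45750262] [239 242  71  38 953] ray [0.5139 0.0447 0.054 ] cloud med [0.5181 0.054  0.0463] z95 0.0562
   ell [274.3 260.9] [30.2 64. ] ray [0.5214 0.0469 0.054 ]
bell [230.39544345 287.00569569] [ 213  265   37   43 1229] ray [0.4483 0.0902 0.    ] cloud med [0.4315 0.0579 0.0397] z95 0.0596
   ell [230.5 287.1] [35.8 42.2] ray [0.4483 0.09   0.    ]
belltop 179 [0.43989202 0.07341066 0.05804145] [ 0.31210837 -0.18070217  0.36372209]
lid 4118 [0.56736666 0.07535507 0.05485155] [0.41707817 0.00240094 0.05004929] [0.67364223 0.15623106 0.05799679]
saucer [ 0.73046666 -0.05935354  0.01351023] [ 0.60036231 -0.1669153   0.01000019] [0.92835132 0.31382278 0.02193015]
```

```bash
python3 - <<'E'
from h import *
from scipy.optimize import least_squares
for n in("top","side"):
    s=dict(np.load(n+"0.npz"));P=cloud(s);H=hsv(s);V=H[...,2].astype(int);S=H[...,1].astype(int)
    X,Y,Z=P[...,0],P[...,1],P[...,2]
    reg=(X>.47)&(X<.72)&(Y>-.02)&(Y<.18)
    d=reg&(V<45)&(Z>.045)&(Z<.062)&(X<.52)
    pts=P[d][:,:2].astype(np.float32); print(n,"lip",len(pts),cv2.minAreaRect(pts), pts.min(0),pts.max(0))
    L=reg&(Z>.049)&(Z<.06)&(V>=45)
    q=P[L][:,:2].astype(np.float32);hull=cv2.convexHull(q)[:,0]
    hull=hull[(hull[:,0]>.52)]
    f=least_squares(lambda p:np.hypot(hull[:,0]-p[0],hull[:,1]-p[1])-p[2],[.58,.078,.077],loss='soft_l1',f_scale=.001).x
    print("lid circ",f)
    hb=reg&(V<45)&(X>.62);print("hinge dark",hb.sum(),P[hb].mean(0) if hb.any() else 0)
E
```

```text
top lip 444 ((0.5047646760940552, 0.0812322348356247), (0.06362021714448929, 0.029249511659145355), 89.29371643066406) [0.48992324 0.04928593] [0.51953584 0.11316846]
lid circ [0.59014477 0.07758377 0.07657631]
hinge dark 84 [0.66871825 0.07316579 0.05178397]
side lip 400 ((0.504442572593689, 0.0815151259303093), (0.06822475790977478, 0.03160525858402252), 88.41913604736328) [0.48797104 0.04700122] [0.5194208  0.11574084]
lid circ [0.58984221 0.08022461 0.07683778]
hinge dark 118 [0.65347206 0.04978343 0.04159255]
```

```bash
python3 - <<'E'
import cv2
a=cv2.imread("pics/top0.png")[180:340,140:420];cv2.imwrite("pics/c1.png",cv2.convertScaleAbs(cv2.resize(a,None,fx=2.8,fy=2.8),alpha=1.8))
E
```

```text
(no output)
```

View pics/c1.png

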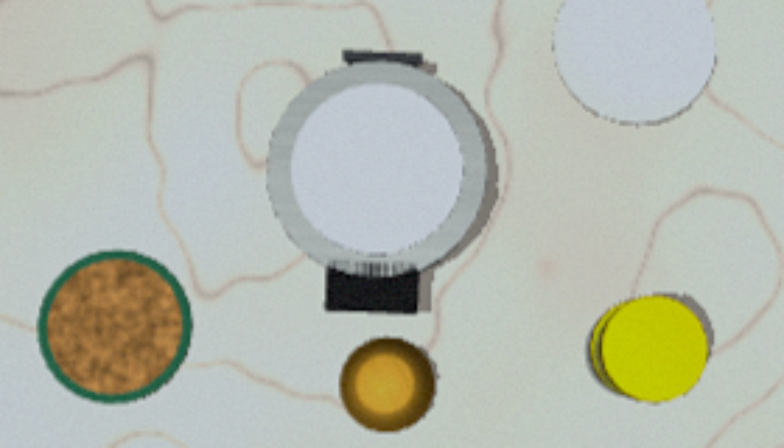

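Request:
{"method": "play_rows", "body": {
  "series": [
    [40,0.422,0.548,0,75],
    [40,0.422,0.548,0,75],
    [40,0.422,0.548,0,75],
    [40,0.422,0.548,0,75],
    [40,0.422,0.548,0,75],
    [40,0.422,0.548,0,75],
    [40,0.422,0.548,0,75],
    [40,0.422,0.548,0,75],
    [40,0.422,0.548,0,75],
    [40,0.422,0.548,0,75]
  ]
}}

```text
clock: 1.1
tool_pos: [0.3671, 0.1879, 0.2923]
orientation: [-180.0, 0.0, -90.2]
force: [1.5, 1.1, 0.1]
opening: 0.0353
```

Request:
{"method": "play_rows", "body": {
  "series": [
    [40,0.175,-0.073,0,0],
    [40,0.175,-0.073,0,0],
    [40,0.175,-0.073,0,0],
    [40,0.175,-0.073,0,0],
    [40,0.175,-0.073,0,0],
    [40,0.175,-0.073,0,0],
    [40,0.175,-0.073,0,0]
  ]
}}

```text
clock: 1.8
tool_pos: [0.4396, 0.0153, 0.292]
orientation: [180.0, 0.0, -90.1]
force: [-0.5, 0.7, -0.1]
opening: 0.0352
```

```bash
python3 - <<'E'
from plant import get_obs, snapshot
import cv2
print({k:v.round(3) if hasattr(v,'round') else v for k,v in get_obs().items()})
for n in("top","side"):
    s=snapshot(n);cv2.imwrite(f"pics/{n}1.png",cv2.convertScaleAbs(s["frame"][:,:,::-1],alpha=1.6))
E
```

```text
{'clock': 1.8, 'joint_pos': array([ 2.7836e+01, -2.3260e+00, -2.7257e+01, -1.4000e-02, -6.5084e+01,
       -2.7882e+01]), 'qvel': array([ 1.224, -0.304,  0.003,  0.179,  0.105,  0.149]), 'tau': array([-8.6800e-01, -2.4650e+01,  2.8251e+01,  6.7660e+00, -1.5000e-02,
        8.0000e-03]), 'tool_pos': array([0.44 , 0.015, 0.292]), 'orientation': array([ 1.7998e+02,  4.0000e-03, -9.0052e+01]), 'force': array([-0.492,  0.671, -0.051]), 'moment': array([ 0.117, -0.026, -0.027]), 'opening': 0.03523428959050079}
```

View pics/side1.png

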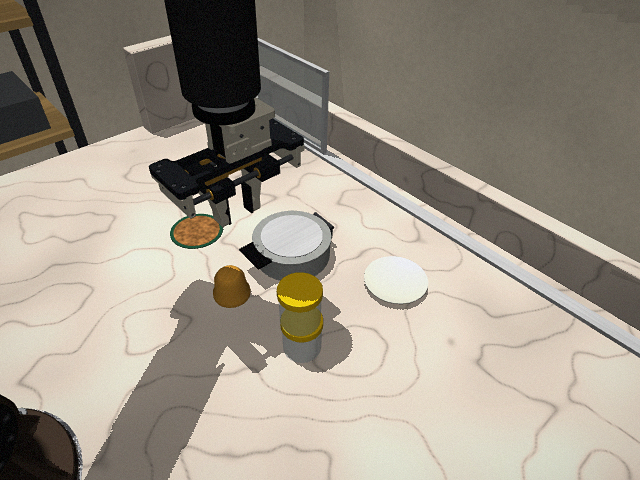

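View pics/top1.png

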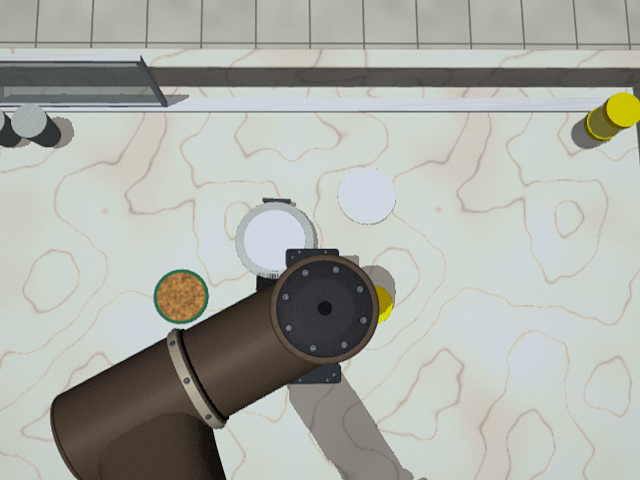

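Side view: open gripper at (230,190) with two finger plates, bell untouched at (231,287). Top view: the gripper stands between bell and jars, with the body along x. Lowering behind the bell.

Request:
{"method": "play_rows", "body": {
  "series": [
    [40,0.002,0,0.04,0],
    [40,0.002,0,0.08,0],
    [40,0.002,0,0.12,0],
    [40,0.002,0,0.16,0],
    [40,0.002,0,0.19,0],
    [40,0.002,0,0.205,0],
    [40,0.002,0,0.214,0],
    [40,0.002,0,0.214,0]
  ]
}}

```text
clock: 2.7
tool_pos: [0.4395, 0.0136, 0.0775]
orientation: [179.9, -0.0, -90.0]
force: [-0.2, -0.0, 0.9]
opening: 0.0354
```

```bash
python3 - <<'E'
from plant import get_obs, snapshot
import cv2
print(get_obs()["tool_pos"])
s=snapshot("side");cv2.imwrite(f"pics/side2.png",cv2.convertScaleAbs(cv2.resize(s["frame"][150:390,130:450,::-1],None,fx=2.4,fy=2.4),alpha=1.8))
E
```

```text
[0.43947185 0.01359881 0.07748139]
```

View pics/side2.png

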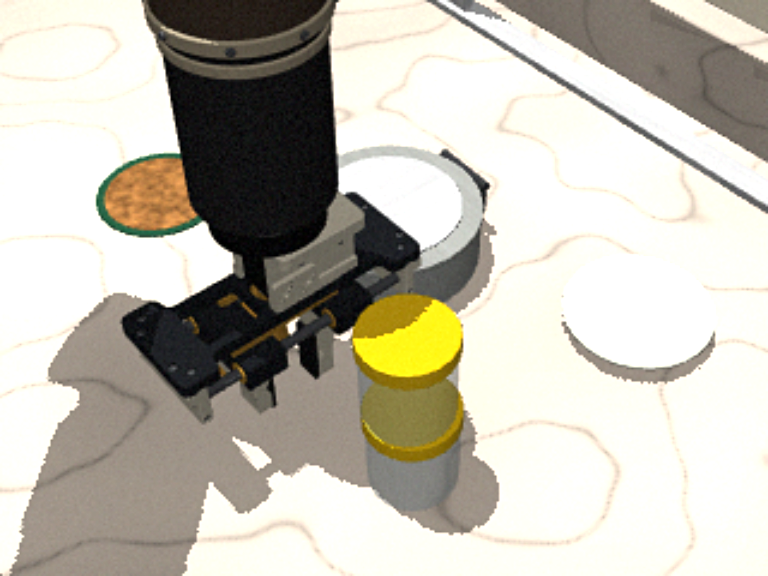

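Gripper is beside the jars with clearance, tips about 12 mm above the marble. Pushing straight left first.

Request:
{"method": "play_rows", "body": {
  "series": [
    [40,-0.01,0,0,0],
    [40,-0.019,0,0,0],
    [40,-0.023,0,0,0],
    [40,-0.027,0,0,0],
    [40,-0.031,0,0,0],
    [40,-0.035,0,0,0],
    [40,-0.04,0,0,0],
    [40,-0.046,0,0,0],
    [40,-0.053,0,0,0],
    [40,-0.06,0,0,0]
  ]
}}

```text
clock: 3.75
tool_pos: [0.4399, 0.0733, 0.0782]
orientation: [180.0, -0.0, -90.1]
force: [1.1, -4.3, 4.8]
opening: 0.0349
```

```bash
python3 - <<'E'
from plant import get_obs, snapshot
import cv2
print(get_obs()["tool_pos"])
for n in ("side","top"):
  s=snapshot(n);cv2.imwrite(f"pics/{n}3.png",cv2.convertScaleAbs(cv2.resize(s["frame"][150:390,130:450,::-1],None,fx=2.4,fy=2.4),alpha=1.8))
E
```

```text
[0.43986446 0.07333046 0.07818918]
```

View pics/side3.png

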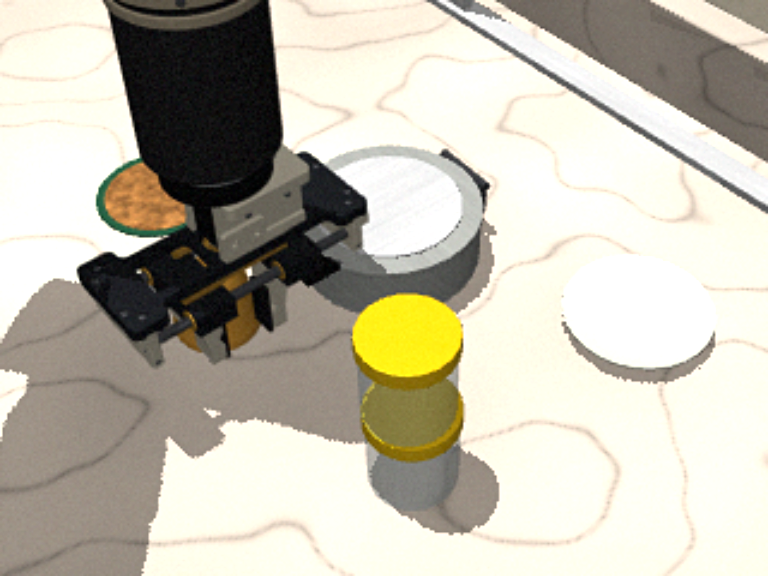

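View pics/top3.png

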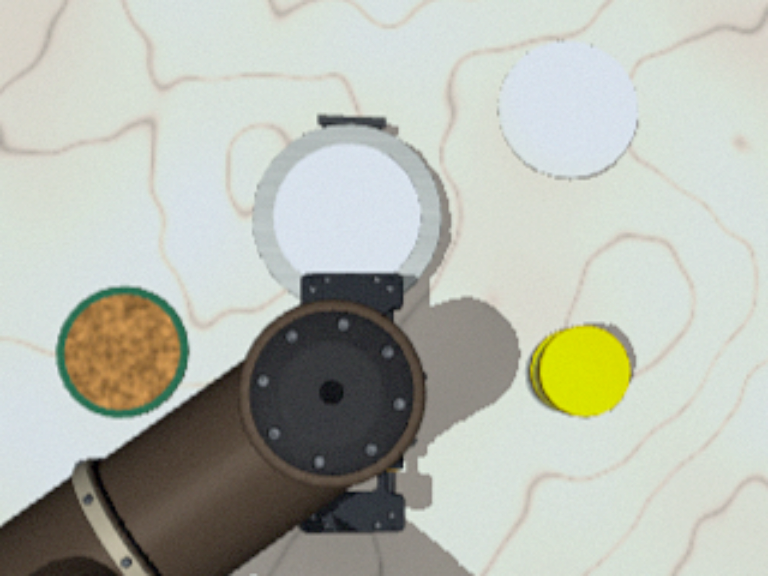

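The bell is nested between the fingers and stays upright, at (215,320) in the side crop. Continuing past the lip.

Request:
{"method": "play_rows", "body": {
  "series": [
    [40,-0.007,0,0,0],
    [40,-0.014,0,0,0],
    [40,-0.021,0,0,0],
    [40,-0.028,0,0,0],
    [40,-0.035,0,0,0],
    [40,-0.042,0,0,0],
    [40,-0.049,0,0,0],
    [40,-0.056,0,0,0],
    [40,-0.06,0,0,0]
  ]
}}

```text
clock: 4.75
tool_pos: [0.44, 0.1337, 0.0782]
orientation: [-180.0, 0.0, -90.0]
force: [0.0, -3.1, 4.1]
opening: 0.0349
```

```bash
python3 - <<'E'
from plant import get_obs, snapshot
from h import *
o=get_obs();print(o["tool_pos"],o["force"])
s=snapshot("side");cv2.imwrite(f"pics/side4.png",cv2.convertScaleAbs(cv2.resize(s["frame"][150:390,130:450,::-1],None,fx=2.4,fy=2.4),alpha=1.8))
E
```

```text
[0.44003038 0.13366678 0.07815868] [ 2.72304684e-03 -3.07492255e+00  4.08494698e+00]
```

View pics/side4.png

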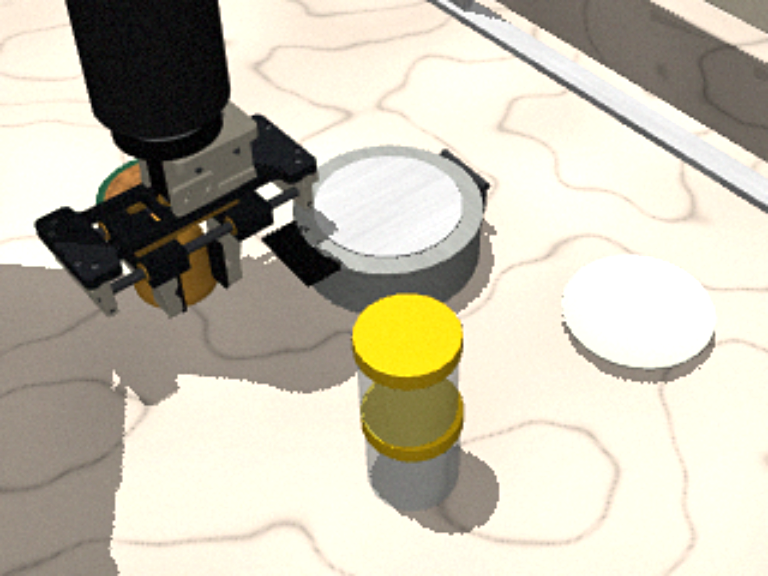

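Request:
{"method": "play_rows", "body": {
  "series": [
    [40,-0.006,-0.002,0,0],
    [40,-0.013,-0.005,0,0],
    [40,-0.02,-0.008,0,0],
    [40,-0.027,-0.011,0,0],
    [40,-0.034,-0.014,0,0],
    [40,-0.041,-0.017,0,0],
    [40,-0.048,-0.02,0,0],
    [40,-0.055,-0.023,0,0],
    [40,-0.062,-0.026,0,0],
    [40,-0.066,-0.028,0,0]
  ]
}}

```text
clock: 5.8
tool_pos: [0.4685, 0.1997, 0.0782]
orientation: [-180.0, 0.0, -90.0]
force: [-1.1, -3.1, 2.1]
opening: 0.0353
```

```bash
python3 - <<'E'
from plant import get_obs, snapshot
from h import *
o=get_obs();print(o["tool_pos"],o["force"])
for n in ("side","top"):
  s=snapshot(n);cv2.imwrite(f"pics/{n}5.png",cv2.convertScaleAbs(cv2.resize(s["frame"][150:390,130:450,::-1],None,fx=2.4,fy=2.4),alpha=1.8))
E
```

```text
[0.46846314 0.199735   0.07815422] [-1.09329444 -3.09917117  2.13187205]
```

View pics/side5.png

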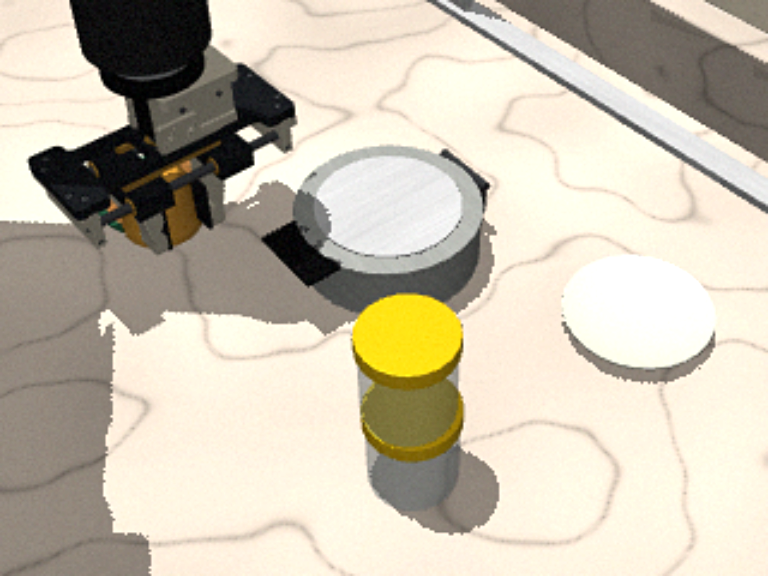

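View pics/top5.png

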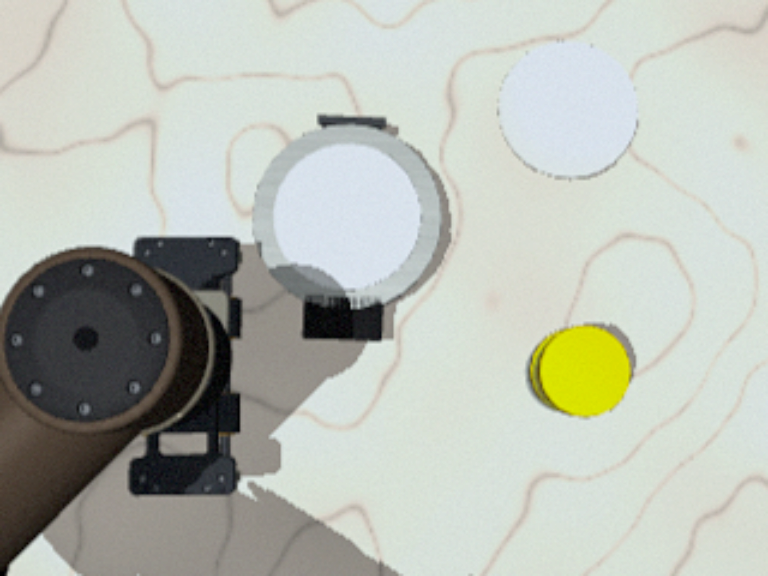

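Bell is still nested and upright at the mat's near edge. Finishing the push, then backing straight off.

Request:
{"method": "play_rows", "body": {
  "series": [
    [40,-0.007,-0.003,0,0],
    [40,-0.014,-0.006,0,0],
    [40,-0.021,-0.009,0,0],
    [40,-0.027,-0.011,0,0],
    [40,-0.032,-0.013,0,0],
    [40,-0.035,-0.015,0,0],
    [40,-0.036,-0.015,0,0],
    [40,-0.036,-0.015,0,0],
    [40,-0.03,-0.015,0,0],
    [40,-0.02,-0.015,0,0]
  ]
}}

```text
clock: 6.9
tool_pos: [0.4832, 0.2188, 0.0782]
orientation: [-180.0, 0.0, -90.0]
force: [0.3, -0.2, -0.1]
opening: 0.0352
```

Request:
{"method": "play_rows", "body": {
  "series": [
    [40,0.02,0,0,0],
    [40,0.045,0,0,0],
    [40,0.07,0,-0.03,0],
    [40,0.09,0,-0.07,0],
    [40,0.11,0,-0.11,0],
    [40,0.13,0.01,-0.13,0],
    [40,0.15,0.02,-0.13,0],
    [40,0.15,0.02,-0.13,0]
  ]
}}

```text
clock: 7.7
tool_pos: [0.4609, 0.0658, 0.2083]
orientation: [180.0, 0.1, -90.2]
force: [0.4, 0.6, 0.6]
opening: 0.035
```

```bash
python3 - <<'E'
from plant import get_obs, snapshot
from h import *
o=get_obs();print(o["clock"],o["tool_pos"],o["orientation"],o["force"])
for n in ("side","top"):
  s=snapshot(n);P=cloud(s);H=hsv(s)
  m=(H[...,0]<25)&(H[...,1]>150)&(P[...,2]>.0575)&(P[...,2]<.064)&(abs(P[...,0]-.48)<.06)&(abs(P[...,1]-.267)<.06)
  print(n,m.sum(),np.median(P[m],0) if m.any() else 0)
  cv2.imwrite(f"pics/{n}6.png",cv2.convertScaleAbs(cv2.resize(s["frame"][150:390,130:450,::-1],None,fx=2.4,fy=2.4),alpha=1.8))
E
```

```text
7.7 [0.46085153 0.06580784 0.20825818] [ 1.79998172e+02  5.38968849e-02 -9.02123739e+01] [0.42692898 0.58926472 0.60744097]
side 0 0
top 127 [0.48222084 0.26976691 0.05855865]
```

View pics/side6.png

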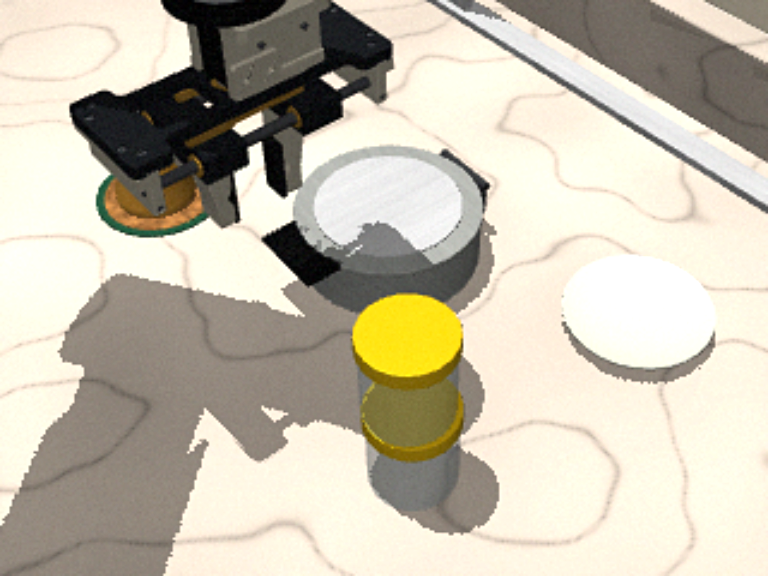

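View pics/top6.png

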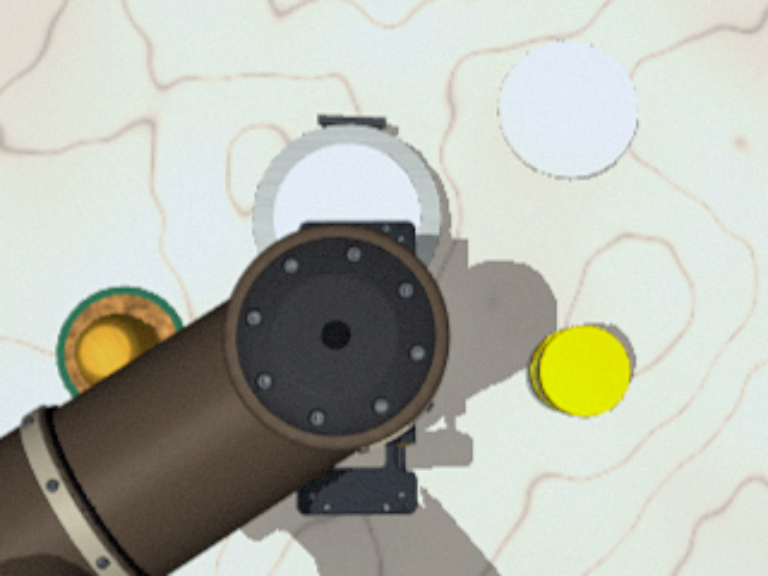

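The bell stands at (0.482, 0.270), about 4 mm from the mat's centre, with the lid shut. Now turning the gripper so that the jaw axis runs along the hinge axis, in front of the lip.

Request:
{"method": "play_rows", "body": {
  "series": [
    [25,-0.0155,0.008,0,-89],
    [25,-0.0155,0.008,0,-89],
    [25,-0.0155,0.008,0,-89],
    [25,-0.0155,0.008,0,-89],
    [25,-0.0155,0.008,0,-89],
    [25,-0.0155,0.008,0,-89],
    [25,-0.0155,0.008,0,-89],
    [25,-0.0155,0.008,0,-89],
    [25,-0.0155,0.008,0,-89],
    [25,-0.0155,0.008,0,-89]
  ]
}}

```text
clock: 8.8
tool_pos: [0.4547, 0.0844, 0.207]
orientation: [179.9, 0.1, -3.7]
force: [-0.8, -1.2, 0.2]
opening: 0.0217
```

Request:
{"method": "play_rows", "body": {
  "series": [
    [25,0,0,0,-3.5],
    [25,0,0,0.03,-3.5],
    [25,0,0,0.07,-3.5],
    [25,0,0,0.1,-3.5],
    [25,0,0,0.12,-3.5],
    [25,0,0,0.127,-3.5],
    [25,0,0,0.127,-3.5]
  ]
}}

```text
clock: 9.5
tool_pos: [0.4544, 0.0841, 0.0799]
orientation: [179.9, 0.2, -0.6]
force: [0.3, 0.1, 1.5]
opening: 0.0219
```

```bash
python3 - <<'E'
from plant import get_obs, snapshot
from h import *
o=get_obs();print(o["clock"],o["tool_pos"],o["orientation"],o["force"])
for n in ("side",):
  s=snapshot(n)
  cv2.imwrite(f"pics/{n}7.png",cv2.convertScaleAbs(cv2.resize(s["frame"][150:390,130:450,::-1],None,fx=2.4,fy=2.4),alpha=1.8))
E
```

```text
9.5 [0.45437937 0.08407945 0.07988534] [ 1.79887298e+02  1.55329905e-01 -5.94759093e-01] [0.3471461  0.08002977 1.47609904]
```

View pics/side7.png

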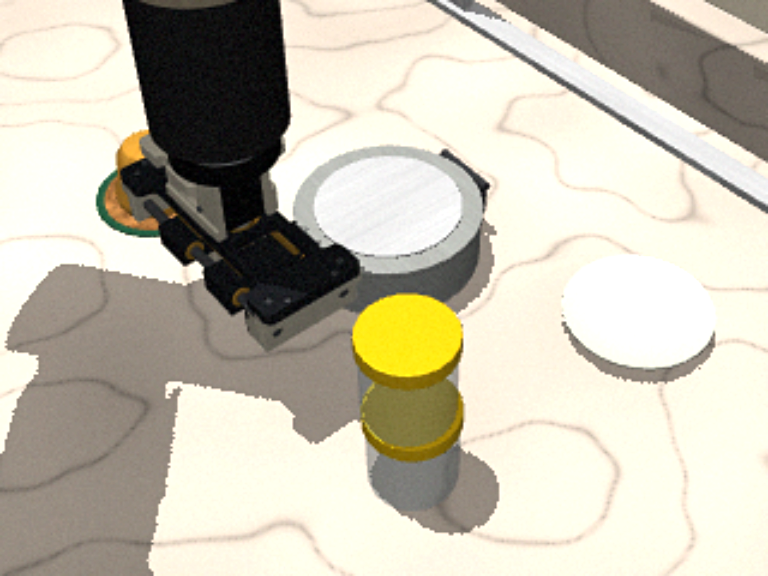

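Gripper stands in front of the lip, clear of bell and jars. Feeling for the lip's edge.

Request:
{"method": "play_rows", "body": {
  "series": [
    [25,0.01,0.002,0,0],
    [25,0.017,0.002,0,0],
    [25,0.02,0.002,0,0],
    [25,0.021,0.002,0,0],
    [25,0.022,0.002,0,0],
    [25,0.023,0.002,0,0],
    [25,0.024,0.002,0,0],
    [25,0.024,0.002,0,0]
  ]
}}

```text
clock: 10.35
tool_pos: [0.478, 0.0819, 0.081]
orientation: [180.0, 0.1, -0.6]
force: [-5.4, 0.9, 2.7]
opening: 0.0216
```

Request:
{"method": "play_rows", "body": {
  "series": [
    [25,0.001,0,0,0],
    [25,0.001,0,0,0]
  ]
}}

```text
clock: 10.55
tool_pos: [0.4782, 0.0817, 0.0808]
orientation: [179.9, 0.2, -0.7]
force: [-8.0, 3.8, 6.1]
opening: 0.0218
```

Request:
{"method": "play_rows", "body": {
  "series": [
    [25,0.002,0,0,0],
    [25,0.002,0,-0.002,0],
    [25,0.0022,0,-0.004,0],
    [25,0.0024,0,-0.006,0],
    [25,0.0026,0,-0.008,0],
    [25,0.003,0,-0.01,0],
    [25,0.003,0,-0.01,0]
  ]
}}

```text
clock: 11.25
tool_pos: [0.4789, 0.0814, 0.0897]
orientation: [179.9, 0.4, -0.7]
force: [-14.3, 9.1, 0.6]
opening: 0.022
```

```bash
cat > lid.py <<'E'
from plant import get_obs, snapshot
from h import *
import sys
k=sys.argv[1]
o=get_obs();print(o["clock"],o["tool_pos"].round(4),o["orientation"].round(2),o["force"].round(1),o["opening"])
s=snapshot("top");P=cloud(s)
hx,hy=.670,.0775
for n in ("top","side"):
  if n=="side": s=snapshot(n);P=cloud(s)
  X,Y,Z=P[...,0],P[...,1],P[...,2]
  m=(abs(Y-.079)<.07)&(X>.54)&(X<.80)&(Z>.03)&(Z<.25)&(np.hypot(X-hx,Z-.049)<.15)&(np.hypot(X-hx,Z-.049)>.06)
  a=np.degrees(np.arctan2(Z[m]-.054,hx-X[m]))
  print(n,m.sum(),"lid angle deg pct",np.percentile(a,[10,30,50,70,90]).round(1))
  cv2.imwrite(f"pics/{n}{k}.png",cv2.convertScaleAbs(cv2.resize(s["frame"][120:360,130:450,::-1],None,fx=2.4,fy=2.4),alpha=1.8))
E
python3 lid.py 8
```

```text
11.25 [0.4789 0.0814 0.0897] [179.91   0.42  -0.74] [-14.3   9.1   0.6] 0.021958044738832658
top 1409 lid angle deg pct [1.4 2.6 3.4 4.2 5.4]
side 1610 lid angle deg pct [1.2 3.  3.5 4.  4.6]
```

View pics/side8.png

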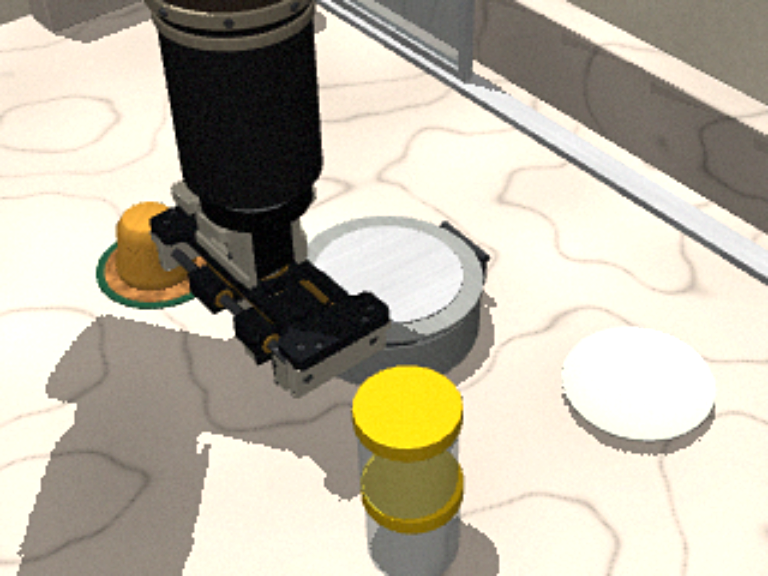

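The lid has risen to about 3.4° (both cameras agree) and is carried on the fingers. Following the lip's arc.

Request:
{"method": "play_rows", "body": {
  "series": [
    [25,0.0005,0,-0.005,0],
    [25,0.001,0,-0.0095,0],
    [25,0.0015,0,-0.014,0],
    [25,0.0025,0,-0.019,0],
    [25,0.003,0,-0.0235,0],
    [25,0.004,0,-0.028,0],
    [25,0.005,0,-0.033,0],
    [25,0.0065,0,-0.0375,0],
    [25,0.008,0,-0.042,0],
    [25,0.008,0,-0.042,0]
  ]
}}

```text
clock: 12.35
tool_pos: [0.4866, 0.0811, 0.1319]
orientation: [179.9, 0.5, -0.7]
force: [-17.1, 5.7, 2.5]
opening: 0.0218
```

```bash
python3 lid.py 9
```

```text
12.35 [0.4866 0.0811 0.1319] [179.9    0.47  -0.74] [-17.1   5.7   2.5] 0.021790483399680483
top 898 lid angle deg pct [14.9 16.  16.7 17.5 18.9]
side 1432 lid angle deg pct [-12.5  -8.8  16.3  17.4  18.3]
```

View pics/side9.png

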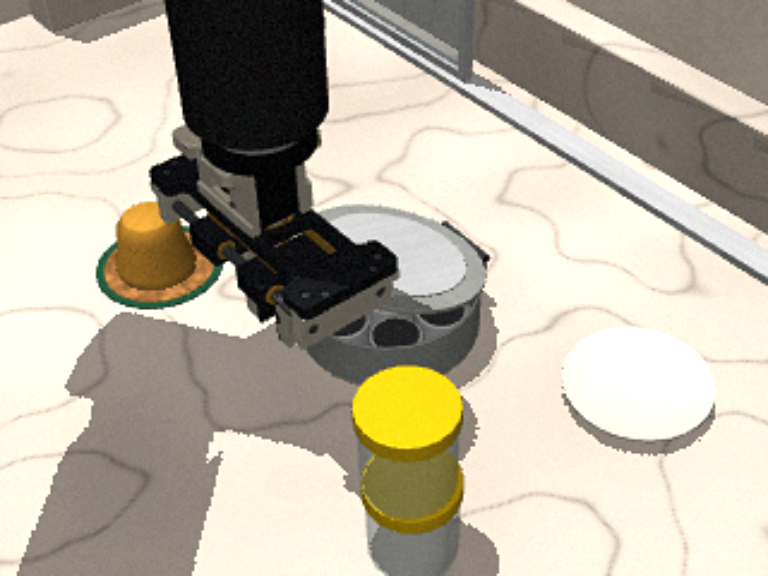

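Lid at about 16.7° with the compartments visible beneath. Continuing along the arc.

Request:
{"method": "play_rows", "body": {
  "series": [
    [25,0.0025,0,-0.009,0],
    [25,0.0055,0,-0.018,0],
    [25,0.0095,0,-0.026,0],
    [25,0.014,0,-0.0345,0],
    [25,0.0185,0,-0.043,0],
    [25,0.0235,0,-0.0505,0],
    [25,0.0295,0,-0.058,0],
    [25,0.0355,0,-0.0655,0],
    [25,0.042,0,-0.0725,0],
    [25,0.042,0,-0.0725,0]
  ]
}}

```text
clock: 13.45
tool_pos: [0.5335, 0.0815, 0.2065]
orientation: [-180.0, -0.1, -0.6]
force: [-3.1, -0.6, 2.5]
opening: 0.0217
```

```bash
python3 lid.py 10
```

```text
13.45 [0.5335 0.0815 0.2065] [-1.7999e+02 -6.0000e-02 -6.2000e-01] [-3.1 -0.6  2.5] 0.02172435293155911
top 297 lid angle deg pct [-10.5  -4.4  44.6  45.4  46.4]
side 1680 lid angle deg pct [-16.5 -12.8 -10.7  -9.1  45.3]
```

View pics/side10.png

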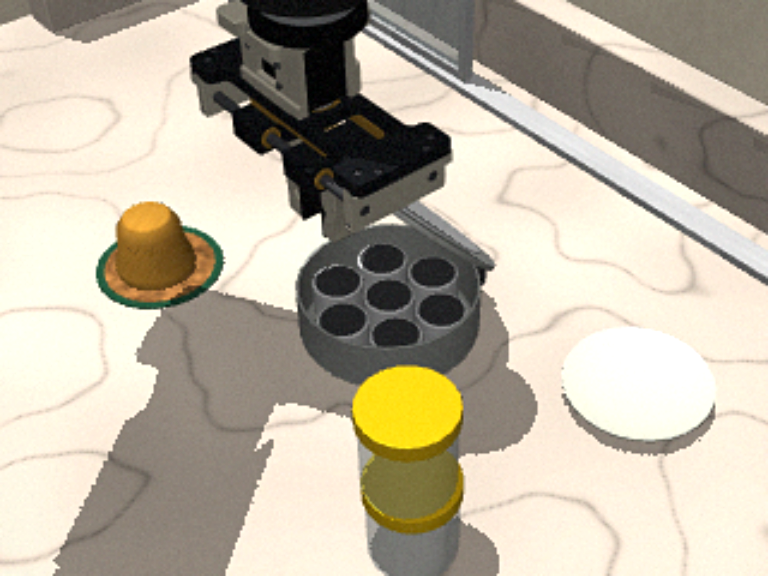

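Lid at about 45°, carried on the fingers about 36 mm above the tips. Continuing.

Request:
{"method": "play_rows", "body": {
  "series": [
    [25,0.007,0,-0.0065,0],
    [25,0.014,0,-0.0125,0],
    [25,0.0215,0,-0.018,0],
    [25,0.0295,0,-0.0235,0],
    [25,0.0375,0,-0.0285,0],
    [25,0.0455,0,-0.033,0],
    [25,0.054,0,-0.037,0],
    [25,0.063,0,-0.0405,0],
    [25,0.0715,0,-0.044,0],
    [25,0.0785,0,-0.0465,0]
  ]
}}

```text
clock: 14.55
tool_pos: [0.6123, 0.0808, 0.2524]
orientation: [-180.0, -0.0, -0.6]
force: [0.1, 0.4, -0.8]
opening: 0.022
```

```bash
python3 lid.py 11
```

```text
14.55 [0.6123 0.0808 0.2524] [-1.8e+02 -1.0e-02 -6.2e-01] [ 0.1  0.4 -0.8] 0.0220171210259861
top 1720 lid angle deg pct [-16.7 -13.5 -11.5 -10.   -7.9]
side 2367 lid angle deg pct [-15.6 -11.3  -8.9  73.5  75. ]
```

View pics/side11.png

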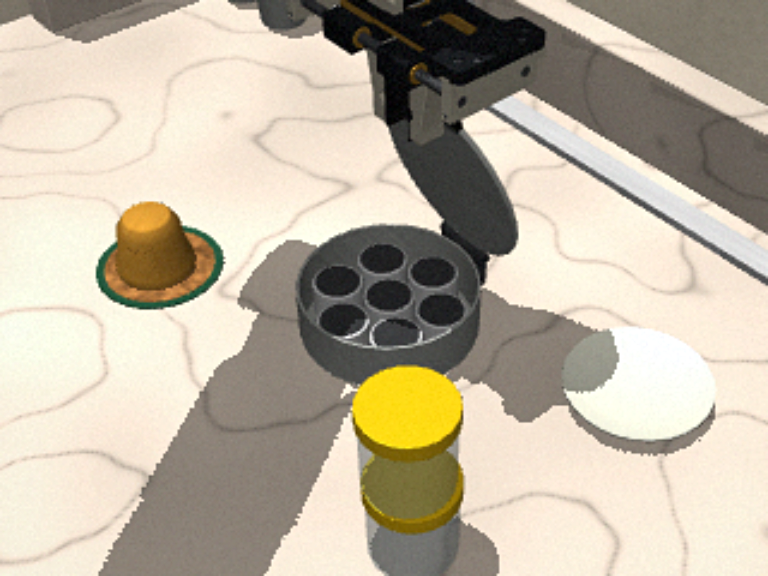

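Lid at about 74°. Pushing on past upright.

Request:
{"method": "play_rows", "body": {
  "series": [
    [25,0.009,0,-0.002,0],
    [25,0.018,0,-0.004,0],
    [25,0.027,0,-0.005,0],
    [25,0.036,0,-0.006,0],
    [25,0.045,0,-0.006,0],
    [25,0.054,0,-0.006,0],
    [25,0.063,0,-0.006,0],
    [25,0.072,0,-0.005,0],
    [25,0.081,0,-0.004,0],
    [25,0.09,0,-0.003,0]
  ]
}}

```text
clock: 15.65
tool_pos: [0.7021, 0.0798, 0.2549]
orientation: [180.0, 0.0, -0.6]
force: [0.3, -0.5, 0.1]
opening: 0.022
```

```bash
python3 lid.py 12
```

```text
15.65 [0.7021 0.0798 0.2549] [ 1.8e+02  1.0e-02 -6.2e-01] [ 0.3 -0.5  0.1] 0.022023734179111343
top 2379 lid angle deg pct [-16.5 -12.5 -10.2  -2.4 113.2]
side 3614 lid angle deg pct [-14.3  -9.6 111.1 112.3 113.8]
```

View pics/side12.png

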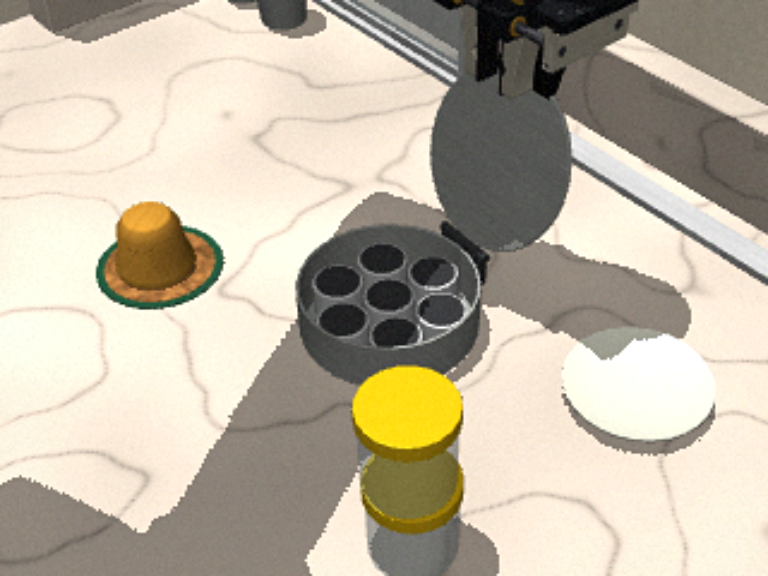

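The lid leans back at about 112° (1.95 rad), on its stop. Coming away.

Request:
{"method": "play_rows", "body": {
  "series": [
    [25,-0.02,0,0,0],
    [25,-0.06,0,0,0],
    [25,-0.1,0,-0.02,0],
    [25,-0.14,0,-0.04,0],
    [25,-0.18,0,-0.06,0],
    [25,-0.21,0,-0.06,0],
    [25,-0.22,0,-0.06,0],
    [25,-0.22,0,-0.06,0],
    [25,-0.22,0,-0.06,0]
  ]
}}

```text
clock: 16.65
tool_pos: [0.4819, 0.0823, 0.3153]
orientation: [-180.0, -0.0, -0.6]
force: [0.6, -0.2, 0.3]
opening: 0.0218
```

```bash
python3 lid.py 13; python3 - <<'E'
from plant import snapshot
from h import *
def meas(s,n):
  P=cloud(s);H=hsv(s);h,S=H[...,0].astype(int),H[...,1].astype(int);X,Y,Z=P[...,0],P[...,1],P[...,2]
  m=(h<25)&(S>150)&(Z>.0575)&(Z<.064)&(abs(X-.48)<.06)&(abs(Y-.267)<.06)
  print(n,"bell",m.sum(),np.median(P[m],0).round(4) if m.any() else "")
  m=(h>20)&(h<34)&(S>200)&(abs(X-.46)<.08)&(abs(Y+.1)<.08)&(Z>.14);print(n,"jar",m.sum(),P[m].mean(0).round(4) if m.any() else "")
  m=(abs(X-.68)<.1)&(abs(Y+.11)<.1)&(S<40)&(Z>.009)&(Z<.022);print(n,"saucer",m.sum(),((P[m].min(0)+P[m].max(0))/2).round(4))
for n in("top","side"):
  meas(dict(np.load(n+"0.npz")),n+" start");meas(snapshot(n),n+" now")
E
```

```text
16.65 [0.4819 0.0823 0.3153] [-1.7999e+02 -3.0000e-02 -5.9000e-01] [ 0.6 -0.2  0.3] 0.021820213404114972
top 2227 lid angle deg pct [110.5 111.6 112.3 113.  114.2]
side 3752 lid angle deg pct [-14.   -9.4 111.4 112.5 113.8]
top start bell 0 
top start jar 1120 [ 0.4598 -0.0991  0.1479]
top start saucer 1853 [ 0.685  -0.1102  0.0153]
top now bell 0 
top now jar 1121 [ 0.4599 -0.0989  0.1479]
top now saucer 1857 [ 0.6854 -0.11    0.0155]
side start bell 0 
side start jar 1384 [ 0.457  -0.101   0.1476]
side start saucer 1823 [ 0.6868 -0.1074  0.014 ]
side now bell 85 [0.4817 0.271  0.0583]
side now jar 1387 [ 0.457  -0.101   0.1475]
side now saucer 1808 [ 0.6859 -0.107   0.014 ]
```

View pics/side13.png

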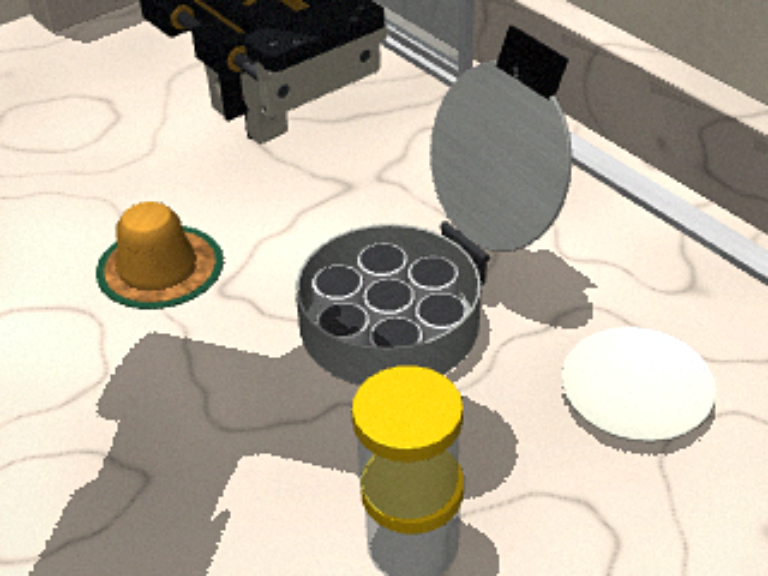

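The lid rests open with its lip at (533,60), the bell stands upright on the mat at (150,245), and the robot is clear. Jars and saucer are unmoved, so I am handing in.

```bash
python3 -c "
from plant import close_job;print(close_job())"
```

```text
the job is handed in; nothing more can be done
None
```

The bell cup is on the cork mat, the lid rests open past upright, and I handed the job in at about 17 s of the 58 s allowed. No verdict is reported.

- **Bell cup:** I pushed it along the marble nested between the partly open fingers. The last side view puts it at about (0.482, 0.271), 4–5 mm from the mat's centre and upright. The last top view gave no bell reading because the arm was in the way. An earlier one, before I opened the lid, gave (0.482, 0.270).
- **Lid:** The tool can only point straight down, so the fingertips could not get underneath the lip. I pressed the fingers against the lip's front edge and raised it along its arc, without gripping. At about 17° the sideways force reached about 17 N. It then fell back onto its stop, and after I came away both cameras show about 112° (1.95 rad).
- **Jars and saucer:** The upper jar and the saucer measure within about 1 mm of where they started. I did not measure the lower jar separately, but it looks unmoved.
- **Robot:** It stands clear of everything, with less than 1 N of residual force.

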